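# Make up two sanding arbors

## Robot

A 6-joint arm with a two-finger parallel gripper is mounted at the origin on the work surface. World frame = base frame: x ahead of the robot, y to its left, z up, the work surface at z = 0. Lengths are in m, angles in rad, forces in N, time in s.
With the tool pointing down it reaches from about 0.35 to 0.975 m from the base axis. Payload 4.9 kg.
Tool frame: the origin (TCP) lies on the centre line of the jaws, within the pads' length; the fingertips stand 11 mm ahead of it and the grasp point (between the pads) lies 8 mm behind it; z points along the fingers, y is the line along which they close (so a half turn about z gives the same grasp; the last joint's range is limited). The gripper opens to 85 mm and grips with 20 to 120 N. Pads are 22 mm wide; open, the fingers measure 114 mm over their backs; the gripper's body (76 mm by 85 mm) begins 54 mm behind the grasp point. The pads swing forward as they close: fully open they stand 13 mm farther back than shut.
Start: joints at [1.119, 0.053, 1.613, -0, 1.476, -0.119], TCP at [0.204, 0.591, 0.242] pointing down, gripper open.
Joint ranges: [-3.01, 3.01], [-1.01, 2.22], [0.06, 2.58], [-1.02, 4.17], [0.09, 2.62], [-3.14, 3.14]. Speed limits (rad/s): [2.57, 2.57, 3.14, 3.14, 3.14, 3.14].

## Interface

Orientations are given as a 3x3 rotation matrix whose columns are the frame's x, y, z axes.
In Python, from workcell import env gives the robot as it stands. The module is installed in compiled form; this text tells all that it offers.
- The arm moves only by the tool play_rows, never from a script. Its argument "increments" is a list of rows, each a list of 4 numbers: the shift along the tool's x, y, z in mm, then the turn about the tool's z in degrees. In form: [[dx, dy, dz, twist], ...]. A call has 1 to 8 rows; each row is the pose to reach, as a shift and turn from the pose commanded when the call began, along the tool's axes at that moment; what a row does not reach only later rows make up. A row lasts 1/10 s, in which the tool goes at most 50 mm and 8.59 degrees, less where a joint would pass 70% of its speed; a pose out of reach is approached as far as the arm can. A call with a gripper value outside its range is refused whole. "claw" is the finger opening in mm, from 0 to 85.4, set as the call begins (left out, the last holds). The fingers move at their own pace and stop on an object; "newtons" is the grip in N (left out, the last holds). Time passes only in rows, so rows that repeat a pose let the fingers close. It gives the time, the measured TCP pose, the force, the opening and the grip force at its end, in the units of the state.
- env.get_obs(): the state, without advancing time (a new reading comes with each control period).
- env.read_camera(name): name is "scene" or "top"; returns a dict with "frame" (400x640x3 uint8, red, green, blue), "fovy" (degrees; the focal length in pixels is half the picture's height over the tangent of half this angle, whatever the lens; pixels are square), "cx", "cy" (the principal point, pixels), "k1" (the pictures are not rectified: a ray, as slopes to the right and down, at radius r is drawn at 1 + k1 r^2 times it, then the intrinsics apply), "pose" (4x4, takes a point from camera to world coordinates). Camera axes: x right, y down, z forward; pixel columns grow to the right and rows downward; lengths in m; the calibration is good to about 2 mm. A picture is of the moment at which its call begins. There is no depth.
- env.hand_in(): hands the job in; it is judged then, once.
The state is a dict: "t": time; "joints": joint angles; "joint_vel": joint speeds; "tau": joint torques, N m; "position": TCP position; "ee_rot": TCP orientation; "ft_force": force on the tool from outside, world axes, zero at the start; "torque": the same for the moment, N m; "gripper_width": finger opening in m; "grip_force": force on a finger pad.
Only numpy, scipy, OpenCV 4.12 (cv2) and the standard library are available. Lean on these libraries where they do the work, as an engineer would, in place of code of your own. Each camera call takes 0.05 s, during which the arm holds its last target. There are 200 camera calls.

## Task

Make up the two sanding arbors that stand on wooden blocks. On the taller, thicker arbor slip the wide steel flange first, then the large sanding drum, then the black clamp knob on top; on the shorter, thinner arbor slip the small sanding drum, then the small steel collar on top. Each part goes on the way up it lies and ends fully down and flat, released, and the cork block and the wood offcut are left where they are.

Things in the scene. Friction and masses are not known exactly. Their poses are not given: they have to be found in the camera images.
- tall_arbor: Fixed wooden block 96 x 96 mm, 30 mm high, with a dark steel seat (40 mm diameter, 6 mm high, top at 36 mm) in its middle and an upright steel spindle of 16 mm diameter rising 62 mm above the seat (tip 98 mm above the bench); its last 10 mm taper to a 5 mm wide tip. Origin: centre of the block's underside, on the spindle axis; z up along the spindle.
- short_arbor: Fixed wooden block of the same size (96 x 96 x 30 mm) with a smaller dark steel seat (28 mm diameter, 6 mm high, top at 36 mm) and an upright steel spindle of 10 mm diameter rising 48 mm above the seat (tip 84 mm above the bench); its last 10 mm taper to a 5 mm wide tip. Origin: centre of the block's underside, on the spindle axis; z up along the spindle.
- flange: Loose plain flat steel disc, 58 mm diameter, 14 mm thick, with a 22 mm hole through its middle; about 0.22 kg. Lies flat on the bench. Origin: centre of its underside; z is its axis, up.
- large_drum: Loose sanding drum standing upright on the bench: black rubber tube with a brown abrasive sleeve, 52 mm diameter, 32 mm high, 22 mm hole through; about 0.09 kg. Origin: centre of its underside; z is its axis, up.
- knob: Loose clamp knob: round black plastic grip of 38 mm diameter on a steel lip of 50 mm diameter and 5 mm thickness, 24 mm high in all, 22 mm hole right through; slips on, has no thread; about 0.06 kg. Lies lip down. Origin: centre of its underside (the lip's); z is its axis, up.
- small_drum: Loose sanding drum, upright, same materials as the large one: 36 mm diameter, 30 mm high, 17 mm hole through; about 0.04 kg. Origin: centre of its underside; z is its axis, up.
- collar: Loose plain steel collar, upright: 28 mm diameter, 18 mm high, 17 mm hole through; slips on, has no thread; about 0.04 kg. Origin: centre of its underside; z is its axis, up.
- cork_block: Bystander, loose: cork sanding block 50 x 90 mm, 30 mm high, on the robot's side of the arbors. Origin: centre of its underside; long side along its y.
- offcut: Bystander, loose: flat offcut of pale wood 45 x 100 mm, 22 mm high, on the robot's side of the arbors. Origin: centre of its underside; long side along its y.
There are look-alikes about, which are no part of the job. What is shaped like the flange but blue is not meant. What is shaped like the collar but blue is not meant.

How it is judged:
At the end, for the whole second after the job is handed in: Tall arbor: flange, large drum, knob, undersides 36, 50 and 82 mm above the bench; short arbor: small drum, collar, undersides at 36 and 66 mm. Each within 4 mm of that height, 6 mm of the spindle axis, 0.1 rad of upright (same way up), and at rest (horizontal distance between each of flange, large_drum, knob and tall_arbor below 0.006 m and z of flange in the frame of tall_arbor between 0.032 and 0.04 m and angle between each of flange, large_drum, knob, small_drum, collar's own z axis and vertical below 0.1 rad and linear speed of each of flange, large_drum, knob, small_drum, collar below 0.02 m/s and angular speed of each of flange, large_drum, knob, small_drum, collar below 0.2 rad/s and z of large_drum in the frame of tall_arbor between 0.046 and 0.054 m and z of knob in the frame of tall_arbor between 0.078 and 0.086 m and horizontal distance between each of small_drum, collar and short_arbor below 0.006 m and z of small_drum in the frame of short_arbor between 0.032 and 0.04 m and z of collar in the frame of short_arbor between 0.062 and 0.07 m); the robot touches nothing.
It fails at once if the cork block is shifted by more than 30 mm (distance of cork_block from where it was at the start of the episode above 0.03 m).
It fails at once if the offcut is shifted by more than 30 mm (distance of offcut from where it was at the start of the episode above 0.03 m).
It also fails if it takes over 115 s, if anything falls off the work surface, if the arm or the gripper's body presses on something with over 40 N, if the wrist force passes 120 N, or if a joint passes its speed limit or range.

## Working session

There is one attempt and no reset: what is moved stays moved. The work goes in short steps, Python scripts to look and compute and a tool call to move; the robot and the scene stay as the last step left them, time stands still between calls to the robot, and variables do not carry over. Pictures are saved under pics/ and viewed, at most 14 in all, crops included, and the job is handed in when it is done.

Besides the shell and the picture viewer there is one more tool, called as name(argument=value, ...) on one line, values as JSON. play_rows: Moves the arm, as the interface text tells. Its arguments: {"type":"object","properties":{"increments":{"type":"array"},"claw":{"type":"number"},"newtons":{"type":"number"}},"required":["increments"]}

```bash
mkdir -p pics; cat > h.py <<'E'
import numpy as np, cv2, pickle
from workcell import env
def snap(name,fn):
    c=env.read_camera(name); pickle.dump(c,open(fn+'.pkl','wb')); cv2.imwrite('pics/'+fn+'.png',c['frame'][:,:,::-1]); return c
def K(c):
    f=200/np.tan(np.radians(c['fovy'])/2); return np.array([[f,0,c['cx']],[0,f,c['cy']],[0,0,1.]])
def ray(c,uv):
    uv=np.array(uv,float).reshape(-1,2); k=K(c); d=(uv-[c['cx'],c['cy']])/k[0,0]
    s=d.copy()
    for _ in range(20): s=d/(1+c['k1']*(s**2).sum(1,keepdims=True))
    P=np.array(c['pose']); return P[:3,3],np.c_[s,np.ones(len(s))]@P[:3,:3].T
def onz(c,uv,z):
    o,d=ray(c,uv); return o+d*((z-o[2])/d[:,2:])
def proj(c,p):
    P=np.array(c['pose']); q=(np.array(p,float).reshape(-1,3)-P[:3,3])@P[:3,:3]; s=q[:,:2]/q[:,2:]
    s=s*(1+c['k1']*(s**2).sum(1,keepdims=True)); return s*K(c)[0,0]+[c['cx'],c['cy']]
E
python3 - <<'E'
from h import *
np.set_printoptions(precision=4,suppress=True)
for n in('scene','top'):
    c=snap(n,n+'0'); print(n,c['fovy'],c['cx'],c['cy'],c['k1'],c['pose'])
o=env.get_obs(); print(o)
E
```

```text
scene 56.975350232750785 317.60745226198367 199.07138861638202 0.002965646649832187 [[-0.8379  0.3985 -0.373   0.8432]
 [ 0.5457  0.6247 -0.5585  0.4909]
 [ 0.0104 -0.6715 -0.7409  0.6646]
 [ 0.      0.      0.      1.    ]]
top 49.75869902411806 322.0559494446475 202.34476563899878 -0.015141504263226118 [[ 0.0056 -0.9942  0.1072  0.4483]
 [-1.     -0.0053  0.0023 -0.0175]
 [-0.0017 -0.1072 -0.9942  1.0767]
 [ 0.      0.      0.      1.    ]]
{'t': 0.1, 'joints': array([ 1.119 ,  0.0533,  1.6142,  0.    ,  1.476 , -0.119 ]), 'joint_vel': array([-0.0008, -0.0016, -0.0034,  0.0015, -0.0003,  0.0008]), 'tau': array([ -0.0005, -39.4904, -37.1363,  -0.0002,   0.0039,   0.    ]), 'position': array([0.2039, 0.5902, 0.2412]), 'ee_rot': array([[-0.9451,  0.3267, -0.0009],
       [ 0.3267,  0.9451, -0.0017],
       [ 0.0002, -0.0019, -1.    ]]), 'ft_force': array([-0.1734, -0.3207, -0.6063]), 'torque': array([-0.0026,  0.0207,  0.0208]), 'grip_force': 0.0, 'gripper_width': 0.08585182039197646}
```

View pics/top0.png

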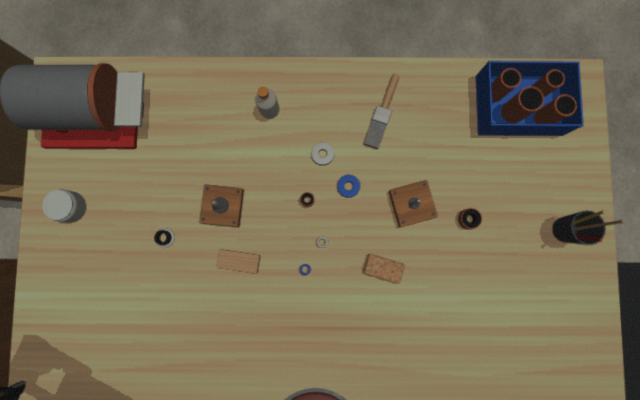

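View pics/scene0.png

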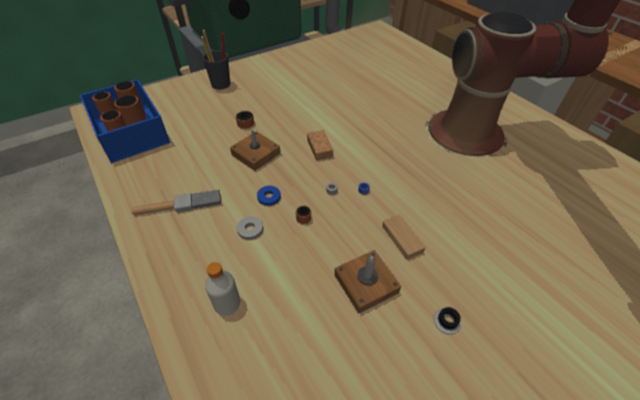

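The top view shows the tall arbor at (221,205), short arbor (413,203), flange (322,154), large drum (470,219), knob (164,238), small drum (307,200) and collar (322,242). Also visible are the blue look-alikes at (348,186) and (305,269), cork (384,268) and offcut (238,261). The scene view has the tall arbor at (368,278), knob (448,320), flange (250,228), small drum (303,214), collar (332,188), large drum (245,119) and short arbor (255,148).

```bash
cat > seg.py <<'E'
from h import *
S={'flange':((322,154),(250,228),.014),'ldrum':((470,219),(245,119),.032),'knob':((164,238),(448,320),.024),'sdrum':((307,200),(303,214),.030),'collar':((322,242),(332,188),.018),'tall':((221,205),(368,278),.03),'short':((413,203),(255,148),.03),'cork':((384,268),(320,145),.03),'offcut':((238,261),(404,236),.022)}
def mask(img,p,r):
    x,y=p; x0,y0=max(x-r,0),max(y-r,0); t=img[y0:y+r,x0:x+r]
    hsv=cv2.cvtColor(t,cv2.COLOR_RGB2HSV).astype(int); lab=cv2.cvtColor(t,cv2.COLOR_RGB2LAB).astype(float)
    e=np.concatenate([lab[0],lab[-1],lab[:,0],lab[:,-1]]); d=lab-np.median(e,0)
    m=((np.hypot(d[...,1],d[...,2])>11)|(d[...,0]<-60)).astype(np.uint8)
    cs,_=cv2.findContours(m,cv2.RETR_EXTERNAL,cv2.CHAIN_APPROX_NONE)
    k=max(cs,key=lambda c:cv2.contourArea(c)-3*np.hypot(*(c[:,0].mean(0)-r))**1)
    return t,k[:,0]+[x0,y0],(x0,y0)
E
python3 - <<'E'
from seg import *
np.set_printoptions(precision=4,suppress=True)
tiles=[]
for n,(a,b,h) in S.items():
    out=[]
    for cam,p in(('top',a),('scene',b)):
        c=pickle.load(open(cam+'0.pkl','rb')); r=22 if n in('flange','ldrum','knob','sdrum','collar') else 38
        t,k,o=mask(c['frame'],p,r)
        hull=cv2.convexHull(k.astype(np.int32)); M=cv2.moments(hull); ctr=np.array([M['m10'],M['m01']])/M['m00']
        w=onz(c,ctr,h/2)[0]; out+=[ctr,w[:2]]
        s=170; f=s/t.shape[0]; im=cv2.resize(t,(s,s),interpolation=cv2.INTER_CUBIC)[:,:,::-1].copy()
        cv2.polylines(im,[((hull-np.array(o)+.5)*f).astype(int)],True,(0,255,0),1); tiles.append(im[:150*1+20])
    print(n,*out,'diff mm',1000*(out[3]-out[1]))
tiles=[cv2.resize(t,(133,133)) for t in tiles]
rows=[np.hstack(tiles[i:i+6]) for i in(0,6,12)]
cv2.imwrite('pics/tiles.png',np.vstack(rows))
E
```

```text
flange [322.2024 153.494 ] [ 0.6878 -0.0148] [249.5853 227.7721] [ 0.6883 -0.0141] diff mm [0.4773 0.7239]
ldrum [469.0657 218.4134] [ 0.5248 -0.378 ] [244.8367 119.4953] [ 0.5248 -0.3779] diff mm [-0.0375  0.0647]
knob [164.0838 237.4538] [0.4739 0.3743] [447.3727 320.2351] [0.4774 0.3811] diff mm [3.5191 6.7626]
sdrum [306.6853 199.3531] [0.5701 0.023 ] [303.1521 214.6254] [0.5704 0.0237] diff mm [0.2557 0.707 ]
collar [321.8146 241.725 ] [ 0.4658 -0.0151] [331.4493 188.348 ] [ 0.4649 -0.0148] diff mm [-0.9123  0.2252]
tall [221.6505 205.8854] [0.5527 0.2335] [367.2683 270.437 ] [0.5379 0.2189] diff mm [-14.8106 -14.5638]
short [411.8524 203.6131] [ 0.5609 -0.2375] [255.3553 154.2016] [ 0.568  -0.2234] diff mm [ 7.1562 14.1287]
cork [383.108  268.2469] [ 0.4021 -0.1648] [319.4956 150.1003] [ 0.4143 -0.1458] diff mm [12.2195 18.9987]
offcut [227.3413 224.2434] [0.5075 0.219 ] [403.6259 243.6033] [0.4282 0.2073] diff mm [-79.2658 -11.6973]
```

View pics/tiles.png

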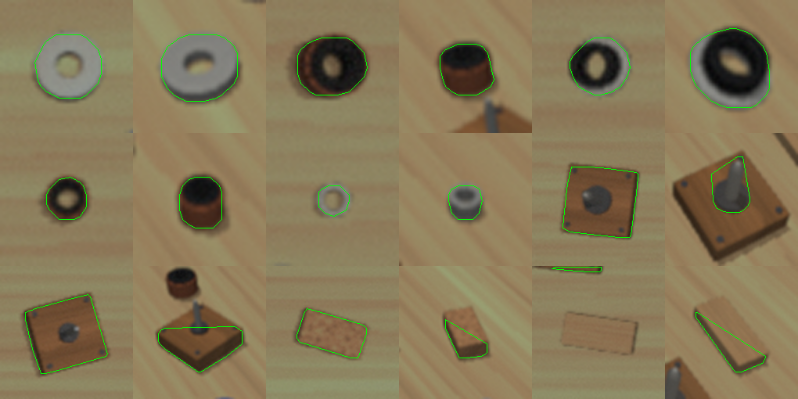

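The segmentation is good for the loose parts. Next I'll zoom in on the arbors and the knob.

```bash
python3 - <<'E'
from seg import *
T=[]
for cam,pts in(('top',[(221,205),(413,203),(164,238)]),('scene',[(368,268),(255,140),(448,320)])):
    c=pickle.load(open(cam+'0.pkl','rb')); row=[]
    for x,y in pts:
        t=c['frame'][y-22:y+22,x-22:x+22,::-1]; im=cv2.resize(t,(264,264),interpolation=cv2.INTER_CUBIC)
        im=np.clip(im*1.6,0,255).astype(np.uint8)
        for i in range(0,44,5):
            cv2.putText(im,str(x-22+i),(i*6,8),0,.28,(0,0,255),1); cv2.putText(im,str(y-22+i),(0,i*6+4),0,.28,(0,255,255),1)
        row.append(im)
    T.append(np.hstack(row))
cv2.imwrite('pics/arb.png',np.vstack(T))
E
```

```text
(no output)
```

View pics/arb.png

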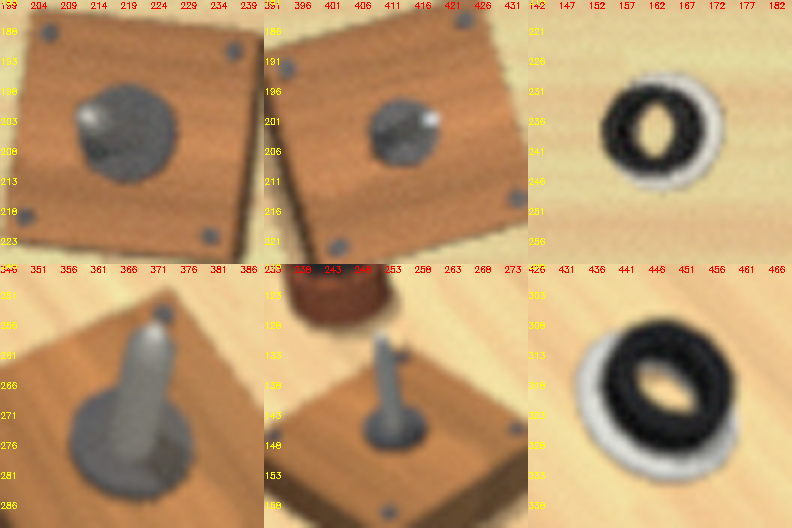

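```bash
python3 - <<'E'
from h import *
np.set_printoptions(precision=4,suppress=True)
C={n:pickle.load(open(n+'0.pkl','rb')) for n in('top','scene')}
for n,cam,uv,z in [('tall seat','top',(219.7,204.7),.036),('tall screws','top',(220.2,204.9),.03),('tall tip','top',(212.9,201.9),.097),('tall seat','scene',(367.4,275),.036),('tall tip','scene',(371.7,256.2),.097),
('short seat','top',(413.7,202.5),.036),('short screws','top',(413.5,202.8),.03),('short tip','top',(418.5,200.3),.083),('short seat','scene',(254.3,144.8),.036),('short tip','scene',(252,129.4),.083),
('knob lip','top',(163.8,237.4),.004),('knob grip','top',(162.3,237.2),.018),('knob grip','scene',(426+23.3-.5,298+20.5),.017),('knob lip','scene',(426+21,298+23.5),.003)]:
    print(n,cam,onz(C[cam],uv,z)[0,:2])
E
```

```text
tall seat top [0.5535 0.2334]
tall screws top [0.5536 0.2336]
tall tip top [0.5537 0.2345]
tall seat scene [0.5539 0.2359]
tall tip scene [0.551  0.2341]
short seat top [ 0.5614 -0.2377]
short screws top [ 0.5613 -0.2384]
short tip top [ 0.5615 -0.239 ]
short seat scene [ 0.5623 -0.2357]
short tip scene [ 0.5607 -0.2398]
knob lip top [0.4742 0.378 ]
knob grip top [0.4744 0.3765]
knob grip scene [0.4755 0.381 ]
knob lip scene [0.4748 0.3809]
```

play_rows(increments=[[-45,-28,9,-4],[-90,-56,18,-8],[-135,-84,27,-12],[-180,-112,36,-16],[-225,-140,45,-19],[-270,-168,54,-19],[-300,-190,62,-19],[-300,-190,62,-19]], claw=72, newtons=40)

```text
t: 0.9
position: [0.427, 0.3093, 0.1785]
ee_rot: [[-1.0, 0.006, -0.002], [0.006, 1.0, -0.002], [0.002, -0.002, -1.0]]
ft_force: [-0.3, 0.4, -0.6]
gripper_width: 0.072
grip_force: 0.0
```

play_rows(increments=[[-33,-40,0,-0.3],[-66,-80,0,-0.3],[-98,-120,0,-0.3],[-130,-160,0,-0.3],[-162,-200,10,-0.3],[-193,-237,30,-0.3],[-224,-274,50,-0.3],[-250,-305,70,-0.3]])

```text
t: 1.7
position: [0.6721, 0.0122, 0.1132]
ee_rot: [[-1.0, -0.004, 0.001], [-0.004, 1.0, 0.0], [-0.001, 0.0, -1.0]]
ft_force: [0.3, 0.8, 0.4]
gripper_width: 0.0723
grip_force: 0.0
```

play_rows(increments=[[-13,-17,20,0],[-13,-17,40,0],[-13,-17,50,0],[-13,-17,50,0]])

```text
t: 2.1
position: [0.6821, -0.0029, 0.061]
ee_rot: [[-1.0, -0.005, -0.005], [-0.005, 1.0, 0.001], [0.005, 0.001, -1.0]]
ft_force: [-0.4, 0.8, -0.3]
gripper_width: 0.0719
grip_force: 0.0
```

play_rows(increments=[[-3,-6,0,0.3],[-6,-12,0,0.3],[-6,-12,10,0.3],[-6,-12,20,0.3],[-6,-12,30,0.3],[-6,-12,40,0.3],[-6,-12,40,0.3]])

```text
t: 2.8
position: [0.688, -0.0154, 0.0206]
ee_rot: [[-1.0, 0.001, -0.005], [0.001, 1.0, 0.001], [0.005, 0.001, -1.0]]
ft_force: [-0.5, 0.6, 0.0]
gripper_width: 0.0719
grip_force: 0.0
```

play_rows(increments=[[0,-1,4,0],[0,-1,8,0],[0,-1,10,0],[0,-1,10,0]])

```text
t: 3.2
position: [0.6898, -0.0168, 0.0134]
ee_rot: [[-1.0, 0.001, -0.0], [0.001, 1.0, 0.0], [0.0, 0.0, -1.0]]
ft_force: [0.2, 0.6, -0.4]
gripper_width: 0.0721
grip_force: 0.0
```

play_rows(increments=[[0,0,0,0],[0,0,0,0],[0,0,0,0],[0,0,0,0],[0,0,0,0]], claw=45, newtons=50)

```text
t: 3.7
position: [0.6908, -0.0168, 0.0148]
ee_rot: [[-1.0, 0.001, 0.002], [0.001, 1.0, -0.0], [-0.002, -0.0, -1.0]]
ft_force: [-0.2, -0.3, 5.1]
gripper_width: 0.0545
grip_force: 53.6
```

```bash
python3 - <<'E'
from h import *
c=snap('scene','s1'); d=snap('top','t1'); print({k:env.get_obs()[k] for k in('position','ft_force','gripper_width')})
a=c['frame'][150:290,170:330]; b=d['frame'][90:210,250:410]
cv2.imwrite('pics/v1.png',np.hstack([cv2.resize(a,(400,350),interpolation=2),cv2.resize(b,(400,350),interpolation=2)])[:,:,::-1])
E
```

```text
{'position': array([ 0.69077073, -0.0167798 ,  0.01473081]), 'ft_force': array([-0.53906621, -0.04012361,  5.66614098]), 'gripper_width': 0.055082002263201146}
```

View pics/v1.png

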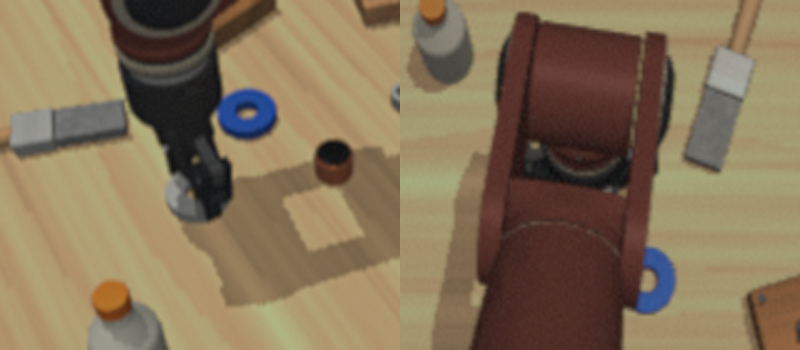

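The scene crop shows the fingers over the flange at about (200,195), with no collision visible. I'll test the grasp with a small lift.

play_rows(increments=[[0,0,-5,0],[0,0,-15,0],[0,0,-30,0],[0,0,-40,0],[0,0,-40,0],[0,0,-40,0]])

```text
t: 4.4
position: [0.6903, -0.0169, 0.0544]
ee_rot: [[-1.0, 0.001, 0.001], [0.001, 1.0, -0.0], [-0.001, -0.0, -1.0]]
ft_force: [-0.6, -0.4, -2.6]
gripper_width: 0.055
grip_force: 53.2
```

```bash
python3 - <<'E'
from h import *
c=snap('scene','s2'); print({k:env.get_obs()[k] for k in('position','ft_force','gripper_width','grip_force','torque')})
a=c['frame'][150:290,170:330]
cv2.imwrite('pics/v2.png',cv2.resize(a,(480,420),interpolation=2)[:,:,::-1])
E
```

```text
{'position': array([ 0.68972706, -0.01679113,  0.05352214]), 'ft_force': array([-0.0378754 , -0.05601027, -2.48700514]), 'gripper_width': 0.05474793314343214, 'grip_force': 53.16373519599438, 'torque': array([0.04870166, 0.01310996, 0.01335619])}
```

View pics/v2.png

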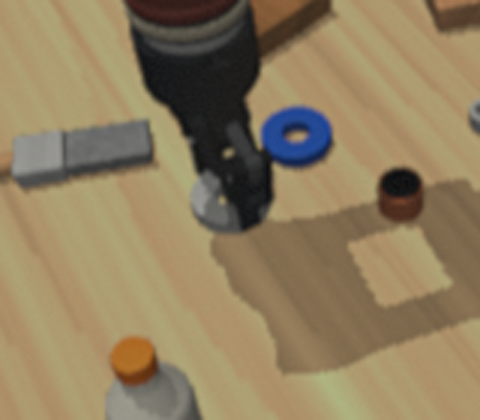

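The flange is held, with its ellipse spanning about x 190–270 and y 170–230 in the crop. I'll check its offset along the pads from the outline extremes.

```bash
python3 - <<'E'
from h import *
c=pickle.load(open('s2.pkl','rb')); c0=pickle.load(open('scene0.pkl','rb'))
t=np.linspace(0,2*np.pi,180)
def ext(c,x,y,z,r=.029,h=.014):
    p=np.vstack([proj(c,np.c_[x+r*np.cos(t),y+r*np.sin(t),0*t+zz]) for zz in(z,z+h)]); return p[:,0].min(),p[:,1].max(),(p@[-.7,.7]).max()
def meas(c):
    f=c['frame'].astype(int)[150:290,170:330]; m=((f.max(2)-f.min(2)<25)&(f.max(2)>85)).astype(np.uint8); m[:45]=0
    n,l,s,_=cv2.connectedComponentsWithStats(m); 
    i=max((i for i in range(1,n) if s[i][0]>50),key=lambda i:s[i][4]); v,u=np.nonzero(l==i); u=u+170; v=v+150
    return u.min()-.5,v.max()+.5,(-.7*u+.7*v).max()+.5,len(u)
print('at rest meas',meas(c0),'pred',ext(c0,.688,-.0145,0)); print('held meas',meas(c))
for x in(.682,.686,.690,.694,.698): print(x,ext(c,x,-.0168,.039))
E
```

```text
at rest meas (np.float64(236.5), np.float64(236.5), np.float64(-2.299999999999983), 368) pred (np.float64(236.0583510050049), np.float64(239.95792635900062), np.float64(-1.9873008333984736))
held meas (np.float64(233.5), np.float64(224.5), np.float64(-8.599999999999994), 146)
0.682 (np.float64(235.39274578541608), np.float64(227.23007082643682), np.float64(-10.51500026460251))
0.686 (np.float64(233.6777390540126), np.float64(228.03098360688938), np.float64(-8.767356732460065))
0.69 (np.float64(231.95622346833278), np.float64(228.83495609628602), np.float64(-7.013083193842347))
0.694 (np.float64(230.22816109852724), np.float64(229.64200623871287), np.float64(-5.252141026758228))
0.698 (np.float64(228.49351371353936), np.float64(230.4521521216442), np.float64(-3.4844913026056004))
```

play_rows(increments=[[0,0,-40,0],[6,10,-80,0],[24,45,-95,0],[42,80,-100,0],[60,115,-100,0],[78,150,-100,0],[96,185,-100,0],[96,185,-100,0]])

```text
t: 5.25
position: [0.5913, 0.172, 0.1524]
ee_rot: [[-1.0, -0.004, -0.003], [-0.004, 1.0, 0.001], [0.003, 0.001, -1.0]]
ft_force: [-0.4, -0.5, -1.0]
gripper_width: 0.0549
grip_force: 54.1
```

play_rows(increments=[[18,32,0,0],[38,66,0,0],[38,66,0,0],[38,66,0,0]])

```text
t: 5.65
position: [0.5559, 0.2344, 0.1529]
ee_rot: [[-1.0, -0.0, -0.001], [-0.0, 1.0, -0.001], [0.001, -0.001, -1.0]]
ft_force: [-0.4, -0.4, -2.3]
gripper_width: 0.0551
grip_force: 54.2
```

play_rows(increments=[[0,0,25,0],[0,0,40,0],[0,0,50,0],[0,0,60,0],[0,0,70,0],[0,0,80,0],[0,0,88,0],[0,0,88,0]])

```text
t: 6.45
position: [0.5553, 0.2341, 0.064]
ee_rot: [[-1.0, 0.001, -0.003], [0.001, 1.0, -0.001], [0.003, -0.001, -1.0]]
ft_force: [-0.2, -0.3, -1.3]
gripper_width: 0.0548
grip_force: 54.2
```

No contact yet. I'll lower the last 13 mm, release and rise.

play_rows(increments=[[0,0,4,0],[0,0,8,0],[0,0,11,0],[0,0,13,0],[0,0,13,0]])

```text
t: 6.95
position: [0.556, 0.2343, 0.0523]
ee_rot: [[-1.0, 0.001, -0.001], [0.001, 1.0, -0.0], [0.001, -0.0, -1.0]]
ft_force: [1.2, 0.0, -1.1]
gripper_width: 0.055
grip_force: 54.2
```

play_rows(increments=[[0,0,0,0],[0,0,0,0],[0,0,0,0],[0,0,-20,0],[0,0,-50,0],[0,0,-80,0],[0,0,-110,0],[0,0,-120,0]], claw=72)

```text
t: 7.75
position: [0.5584, 0.235, 0.1773]
ee_rot: [[-1.0, 0.001, 0.007], [0.001, 1.0, 0.002], [-0.007, 0.002, -1.0]]
ft_force: [-0.7, -0.7, -0.1]
gripper_width: 0.0721
grip_force: 0.0
```

play_rows(increments=[[0,-35,0,0],[2,-75,0,0],[6,-120,0,0],[10,-165,0,0],[14,-210,0,0],[17,-255,0,0],[19,-295,0,0],[20,-330,0,0]], claw=68)

```text
t: 8.55
position: [0.535, -0.0975, 0.1717]
ee_rot: [[-1.0, 0.002, -0.001], [0.002, 1.0, 0.0], [0.001, 0.0, -1.0]]
ft_force: [0.5, 0.2, 0.4]
gripper_width: 0.0681
grip_force: 0.0
```

play_rows(increments=[[3,-45,0,0],[5,-90,0,0],[8,-135,0,0],[10,-180,0,0],[13,-225,0,0],[14,-265,0,0],[14,-283,20,0],[14,-283,40,0]])

```text
t: 9.35
position: [0.5212, -0.3818, 0.1321]
ee_rot: [[-1.0, 0.004, 0.001], [0.004, 1.0, -0.002], [-0.001, -0.002, -1.0]]
ft_force: [-0.6, 0.2, -0.6]
gripper_width: 0.0681
grip_force: 0.0
```

play_rows(increments=[[0,0,0,0],[0,0,0,0]])

```text
t: 9.55
position: [0.521, -0.378, 0.1315]
ee_rot: [[-1.0, 0.001, -0.002], [0.001, 1.0, 0.002], [0.002, 0.002, -1.0]]
ft_force: [-0.1, 0.5, -0.1]
gripper_width: 0.068
grip_force: 0.0
```

play_rows(increments=[[-4,0,30,0],[-4,0,60,0],[-4,0,80,0],[-4,0,95,0],[-4,0,105,0],[-4,0,111,0],[-4,0,111,0],[-4,0,111,0]])

```text
t: 10.35
position: [0.5261, -0.3791, 0.0227]
ee_rot: [[-1.0, 0.001, 0.001], [0.001, 1.0, -0.001], [-0.001, -0.001, -1.0]]
ft_force: [-0.2, 0.5, 0.7]
gripper_width: 0.0681
grip_force: 0.0
```

play_rows(increments=[[0,0,0,0],[0,0,0,0],[0,0,0,0],[0,0,0,0],[0,0,0,0]], claw=40, newtons=40)

```text
t: 10.85
position: [0.5265, -0.3794, 0.0234]
ee_rot: [[-1.0, 0.001, 0.002], [0.001, 1.0, -0.002], [-0.002, -0.002, -1.0]]
ft_force: [0.4, 0.4, 6.1]
gripper_width: 0.0505
grip_force: 42.0
```

```bash
python3 - <<'E'
from h import *
c=snap('scene','s3'); d=snap('top','t3'); print({k:env.get_obs()[k] for k in('position','ft_force','gripper_width')})
f=lambda i,x,y,r:cv2.resize(i['frame'][y-r:y+r,x-r:x+r],(260,260),interpolation=2)
cv2.imwrite('pics/v3.png',np.hstack([f(c,368,270,35),f(d,221,205,30),f(c,245,115,35)])[:,:,::-1])
E
```

```text
{'position': array([ 0.52648566, -0.37943713,  0.02340932]), 'ft_force': array([-0.30119503,  0.03829958,  6.01888739]), 'gripper_width': 0.05067547391078872}
```

View pics/v3.png

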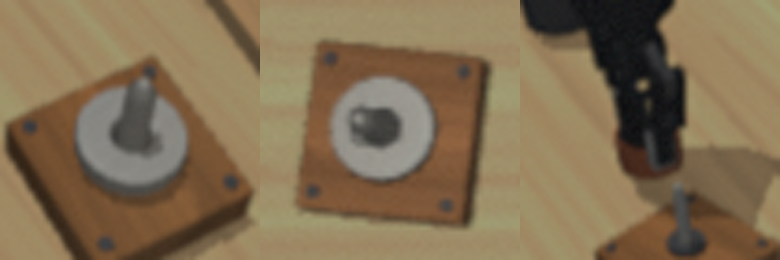

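The flange sits flat and centred on the tall arbor, in both the scene tile around (130,140) and the top tile around (382,128). The drum is between the fingers, so I'll carry it over.

play_rows(increments=[[0,0,-25,0],[0,0,-70,0],[0,10,-115,0],[-2,45,-135,0],[-5,90,-138,0],[-7,135,-138,0],[-9,180,-138,0],[-11,220,-138,0]])

```text
t: 11.75
position: [0.5362, -0.1565, 0.1592]
ee_rot: [[-1.0, 0.001, -0.0], [0.001, 1.0, 0.0], [0.0, 0.0, -1.0]]
ft_force: [-0.6, -0.6, -0.9]
gripper_width: 0.0506
grip_force: 42.1
```

play_rows(increments=[[-3,45,0,0],[-5,90,0,0],[-8,135,0,0],[-10,180,0,0],[-12,225,0,0],[-14,270,0,0],[-15,305,0,0],[-16,330,0,0]])

```text
t: 12.55
position: [0.5525, 0.1737, 0.1591]
ee_rot: [[-1.0, -0.001, -0.001], [-0.001, 1.0, 0.0], [0.001, 0.0, -1.0]]
ft_force: [-0.8, 0.2, 0.8]
gripper_width: 0.0508
grip_force: 42.1
```

play_rows(increments=[[0,30,0,0],[0,55,0,0],[0,63,0,0],[0,63,0,0]])

```text
t: 12.95
position: [0.5528, 0.235, 0.1591]
ee_rot: [[-1.0, -0.0, -0.001], [-0.0, 1.0, -0.001], [0.001, -0.001, -1.0]]
ft_force: [-0.4, -1.0, -1.6]
gripper_width: 0.0507
grip_force: 42.1
```

play_rows(increments=[[-2,-1,15,0],[-2,-1,30,0],[-2,-1,45,0],[-2,-1,58,0],[-2,-1,69,0],[-2,-1,78,0],[-2,-1,84,0],[-2,-1,84,0]])

```text
t: 13.75
position: [0.5547, 0.2332, 0.0745]
ee_rot: [[-1.0, 0.001, -0.002], [0.001, 1.0, -0.0], [0.002, -0.0, -1.0]]
ft_force: [-0.3, -0.1, -1.3]
gripper_width: 0.0505
grip_force: 42.1
```

play_rows(increments=[[0,0,1,0],[0,0,2,0],[0,0,2,0]])

```text
t: 14.05
position: [0.5556, 0.2335, 0.0741]
ee_rot: [[-1.0, 0.001, 0.001], [0.001, 1.0, 0.0], [-0.001, 0.0, -1.0]]
ft_force: [0.5, -0.4, -1.2]
gripper_width: 0.0507
grip_force: 42.1
```

Release, rise, and go towards the knob at (0.4745, 0.3785).

play_rows(increments=[[0,0,0,0],[0,0,0,0],[0,0,0,0],[0,0,-20,0],[0,0,-45,0],[0,0,-70,0],[0,0,-90,0],[0,0,-90,0]], claw=68)

```text
t: 14.85
position: [0.5575, 0.234, 0.1678]
ee_rot: [[-1.0, 0.001, 0.007], [0.001, 1.0, 0.002], [-0.007, 0.002, -1.0]]
ft_force: [0.5, -0.3, -0.3]
gripper_width: 0.0677
grip_force: 0.0
```

play_rows(increments=[[20,35,0,0],[40,70,0,0],[60,105,0,0],[75,135,10,0],[80,145,30,0],[80,145,60,0],[80,145,85,0],[80,145,85,0]], claw=54)

```text
t: 15.65
position: [0.4716, 0.3764, 0.0724]
ee_rot: [[-1.0, 0.001, -0.009], [0.001, 1.0, -0.006], [0.009, -0.006, -1.0]]
ft_force: [-1.3, -1.1, -1.2]
gripper_width: 0.0542
grip_force: 0.0
```

```bash
python3 - <<'E'
from h import *
d=snap('top','t4'); c=snap('scene','s4'); print({k:env.get_obs()[k] for k in('position','ft_force','gripper_width')})
f=lambda i,x,y,r:cv2.resize(i['frame'][y-r:y+r,x-r:x+r],(260,260),interpolation=2)
cv2.imwrite('pics/v4.png',np.hstack([f(c,368,270,35),f(d,221,205,30),f(c,448,310,40)])[:,:,::-1])
E
```

```text
{'position': array([0.4747828 , 0.37802181, 0.07751268]), 'ft_force': array([1.04110684, 0.48889698, 0.61487456]), 'gripper_width': 0.054062244780315113}
```

View pics/v4.png

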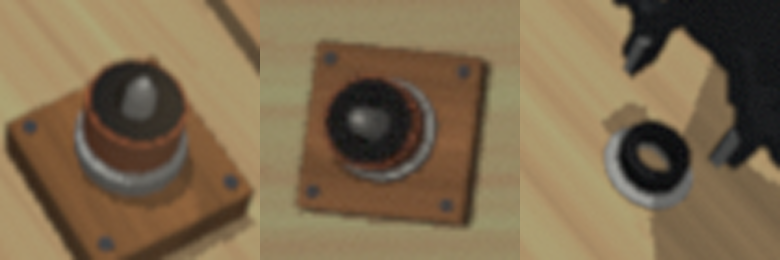

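The large drum sits flush on the flange, and the knob at (655,160) in the right tile lies centred between the open fingers. Now I'll descend and grip.

play_rows(increments=[[0,0,15,0],[0,0,28,0],[0,0,40,0],[0,0,49,0],[0,0,55,0],[0,0,55,0],[0,0,55,0]])

```text
t: 16.45
position: [0.4756, 0.3785, 0.0237]
ee_rot: [[-1.0, 0.001, 0.0], [0.001, 1.0, 0.0], [-0.0, 0.0, -1.0]]
ft_force: [1.2, -0.6, -0.6]
gripper_width: 0.0538
grip_force: 0.0
```

play_rows(increments=[[0,0,0,0],[0,0,0,0],[0,0,0,0],[0,0,0,0],[0,0,0,0]], claw=28, newtons=35)

```text
t: 16.95
position: [0.4762, 0.3789, 0.0247]
ee_rot: [[-1.0, 0.001, 0.002], [0.001, 1.0, 0.001], [-0.002, 0.001, -1.0]]
ft_force: [-1.6, 0.5, 5.3]
gripper_width: 0.0357
grip_force: 35.4
```

play_rows(increments=[[0,0,-25,0],[0,0,-70,0],[0,0,-110,0],[-10,-18,-130,0],[-28,-51,-135,0],[-46,-84,-135,0],[-64,-117,-135,0],[-72,-132,-135,0]])

```text
t: 17.75
position: [0.5478, 0.2438, 0.1578]
ee_rot: [[-1.0, 0.004, -0.001], [0.004, 1.0, -0.001], [0.001, -0.001, -1.0]]
ft_force: [-0.4, 0.0, 0.1]
gripper_width: 0.036
grip_force: 35.2
```

play_rows(increments=[[-7,-12,0,0],[-7,-12,0,0],[-7,-12,0,0]])

```text
t: 18.05
position: [0.5537, 0.235, 0.1582]
ee_rot: [[-1.0, 0.001, -0.001], [0.001, 1.0, 0.0], [0.001, 0.0, -1.0]]
ft_force: [-0.2, 0.2, -1.2]
gripper_width: 0.0358
grip_force: 35.2
```

play_rows(increments=[[-1,-1,12,0],[-1,-1,23,0],[-1,-1,33,0],[-1,-1,41,0],[-1,-1,47,0],[-1,-1,51,0],[-1,-1,51,0]])

```text
t: 18.75
position: [0.5553, 0.2334, 0.1075]
ee_rot: [[-1.0, 0.001, -0.0], [0.001, 1.0, -0.0], [0.0, -0.0, -1.0]]
ft_force: [0.2, 0.6, -0.4]
gripper_width: 0.036
grip_force: 35.2
```

play_rows(increments=[[0,0,0,0],[0,0,0,0],[0,0,0,0],[0,0,-15,0],[0,0,-40,0],[0,0,-60,0],[0,0,-70,0],[0,0,-70,0]], claw=54)

```text
t: 19.55
position: [0.5566, 0.2338, 0.1806]
ee_rot: [[-1.0, 0.001, 0.005], [0.001, 1.0, 0.001], [-0.005, 0.001, -1.0]]
ft_force: [0.1, 0.1, 0.4]
gripper_width: 0.0538
grip_force: 0.0
```

play_rows(increments=[[-2,-35,0,0],[-5,-75,0,0],[-8,-115,0,0],[-11,-155,0,0],[-14,-190,0,0],[-14,-210,20,0],[-14,-210,60,0],[-14,-210,80,0]])

```text
t: 20.35
position: [0.5665, 0.0226, 0.0934]
ee_rot: [[-1.0, 0.003, -0.006], [0.003, 1.0, 0.001], [0.006, 0.001, -1.0]]
ft_force: [-0.7, 0.8, -0.1]
gripper_width: 0.054
grip_force: 0.0
```

play_rows(increments=[[0,0,0,0],[0,0,0,0]])

```text
t: 20.55
position: [0.5685, 0.0234, 0.097]
ee_rot: [[-1.0, 0.001, -0.002], [0.001, 1.0, 0.0], [0.002, 0.0, -1.0]]
ft_force: [0.0, 0.4, -0.3]
gripper_width: 0.0541
grip_force: 0.0
```

```bash
python3 - <<'E'
from h import *
d=snap('top','t5'); c=snap('scene','s5'); print({k:env.get_obs()[k] for k in('position','ft_force','gripper_width')})
f=lambda i,x,y,r:cv2.resize(i['frame'][y-r:y+r,x-r:x+r],(260,260),interpolation=2)
cv2.imwrite('pics/v5.png',np.hstack([f(c,368,260,35),f(d,221,205,30),f(c,303,205,40)])[:,:,::-1])
E
```

```text
{'position': array([0.57008519, 0.02343528, 0.09922388]), 'ft_force': array([ 0.63812966, -0.21356214,  0.15061183]), 'gripper_width': 0.0538590882501917}
```

View pics/v5.png

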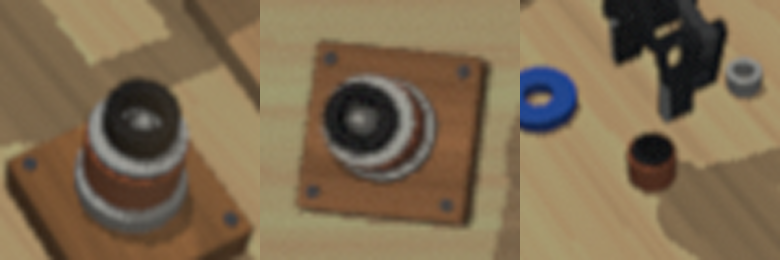

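The knob is seated and the tall arbor is complete. The small drum lies under the gripper at (652,160) in the right tile.

play_rows(increments=[[0,0,20,0],[0,0,40,0],[0,0,56,0],[0,0,68,0],[0,0,75,0],[0,0,77,0],[0,0,77,0]])

```text
t: 21.35
position: [0.5692, 0.0233, 0.0208]
ee_rot: [[-1.0, 0.001, 0.0], [0.001, 1.0, -0.0], [-0.0, -0.0, -1.0]]
ft_force: [0.2, -0.0, -0.1]
gripper_width: 0.0538
grip_force: 0.0
```

play_rows(increments=[[0,0,0,0],[0,0,0,0],[0,0,0,0],[0,0,0,0],[0,0,0,0]], claw=26, newtons=30)

```text
t: 21.85
position: [0.5699, 0.0233, 0.0217]
ee_rot: [[-1.0, 0.001, 0.002], [0.001, 1.0, -0.0], [-0.002, -0.0, -1.0]]
ft_force: [-0.4, -0.5, 6.1]
gripper_width: 0.0352
grip_force: 30.3
```

play_rows(increments=[[0,0,-25,0],[0,0,-70,0],[1,-15,-110,0],[2,-50,-128,0],[4,-95,-130,0],[5,-135,-130,0],[6,-175,-130,0],[7,-205,-130,0]])

```text
t: 22.65
position: [0.5609, -0.1836, 0.1499]
ee_rot: [[-1.0, 0.002, -0.001], [0.002, 1.0, 0.0], [0.001, 0.0, -1.0]]
ft_force: [0.0, -0.2, 0.0]
gripper_width: 0.0351
grip_force: 30.2
```

play_rows(increments=[[1,-30,0,0],[1,-52,0,0],[1,-57,0,0],[1,-57,0,0],[1,-57,0,0]])

```text
t: 23.15
position: [0.5604, -0.2376, 0.15]
ee_rot: [[-1.0, 0.001, -0.001], [0.001, 1.0, 0.001], [0.001, 0.001, -1.0]]
ft_force: [0.6, 0.5, -0.1]
gripper_width: 0.0352
grip_force: 30.2
```

play_rows(increments=[[-1,-1,18,0],[-1,-1,34,0],[-1,-1,48,0],[-1,-1,62,0],[-1,-1,74,0],[-1,-1,84,0],[-1,-1,91,0],[-1,-1,91,0]])

```text
t: 23.95
position: [0.5615, -0.2396, 0.0588]
ee_rot: [[-1.0, 0.001, -0.001], [0.001, 1.0, 0.0], [0.001, 0.0, -1.0]]
ft_force: [0.3, 0.3, -0.2]
gripper_width: 0.0353
grip_force: 30.2
```

play_rows(increments=[[0,0,1,0],[0,0,1,0]])

```text
t: 24.15
position: [0.562, -0.2399, 0.0591]
ee_rot: [[-1.0, 0.001, 0.001], [0.001, 1.0, -0.0], [-0.001, -0.0, -1.0]]
ft_force: [0.2, 0.1, -1.0]
gripper_width: 0.0354
grip_force: 30.2
```

play_rows(increments=[[0,0,0,0],[0,0,0,0],[0,0,0,0],[0,0,-20,0],[0,0,-50,0],[0,0,-80,0],[0,0,-95,0],[0,0,-95,0]], claw=50)

```text
t: 24.95
position: [0.5633, -0.2406, 0.1569]
ee_rot: [[-1.0, 0.001, 0.005], [0.001, 1.0, -0.003], [-0.005, -0.003, -1.0]]
ft_force: [0.0, -0.9, 0.2]
gripper_width: 0.0494
grip_force: 0.0
```

play_rows(increments=[[15,35,0,0],[33,75,0,0],[50,115,0,0],[67,155,0,0],[84,195,0,0],[97,224,20,0],[97,224,50,0],[97,224,70,0]], claw=46)

```text
t: 25.75
position: [0.4625, -0.0141, 0.08]
ee_rot: [[-1.0, -0.001, -0.004], [-0.001, 1.0, 0.001], [0.004, 0.001, -1.0]]
ft_force: [-0.5, 0.3, -0.4]
gripper_width: 0.0462
grip_force: 0.0
```

play_rows(increments=[[0,0,0,0],[0,0,0,0]])

```text
t: 25.95
position: [0.4641, -0.0154, 0.0825]
ee_rot: [[-1.0, 0.001, -0.003], [0.001, 1.0, 0.0], [0.003, 0.0, -1.0]]
ft_force: [0.2, -0.1, 1.0]
gripper_width: 0.0464
grip_force: 0.0
```

```bash
python3 - <<'E'
from h import *
d=snap('top','t6'); c=snap('scene','s6'); print({k:env.get_obs()[k] for k in('position','ft_force','gripper_width')})
f=lambda i,x,y,r:cv2.resize(i['frame'][y-r:y+r,x-r:x+r],(260,260),interpolation=2)
cv2.imwrite('pics/v6.png',np.hstack([f(c,255,140,35),f(d,413,203,30),f(c,332,180,40)])[:,:,::-1])
E
```

```text
{'position': array([ 0.46565824, -0.01585021,  0.08443249]), 'ft_force': array([-0.10328682, -0.11922676,  0.01664495]), 'gripper_width': 0.046311141336372645}
```

View pics/v6.png

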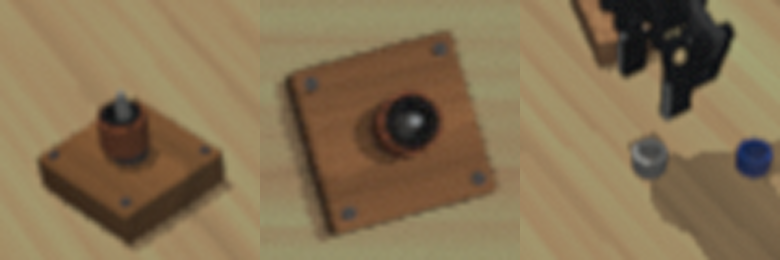

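The small drum is seated on the short arbor, and the steel collar at (650,158) in the right tile lies under the gripper.

play_rows(increments=[[0,1,18,0],[0,1,35,0],[0,1,48,0],[0,1,58,0],[0,1,64,0],[0,1,66,0],[0,1,66,0],[0,1,66,0]])

```text
t: 26.85
position: [0.4655, -0.0146, 0.0182]
ee_rot: [[-1.0, 0.001, 0.001], [0.001, 1.0, -0.0], [-0.001, -0.0, -1.0]]
ft_force: [0.5, -0.3, 0.0]
gripper_width: 0.0459
grip_force: 0.0
```

play_rows(increments=[[0,0,0,0],[0,0,0,0],[0,0,0,0],[0,0,0,0],[0,0,0,0]], claw=18, newtons=30)

```text
t: 27.35
position: [0.4656, -0.0146, 0.0184]
ee_rot: [[-1.0, 0.001, 0.001], [0.001, 1.0, -0.0], [-0.001, -0.0, -1.0]]
ft_force: [-1.5, -0.2, 6.5]
gripper_width: 0.0264
grip_force: 29.6
```

play_rows(increments=[[0,0,-25,0],[0,0,-70,0],[-5,-12,-110,0],[-20,-47,-128,0],[-36,-84,-130,0],[-52,-121,-130,0],[-68,-158,-130,0],[-80,-187,-130,0]])

```text
t: 28.15
position: [0.5451, -0.2036, 0.147]
ee_rot: [[-1.0, 0.002, -0.0], [0.002, 1.0, -0.0], [0.0, -0.0, -1.0]]
ft_force: [-0.3, 0.5, -0.1]
gripper_width: 0.0262
grip_force: 29.7
```

play_rows(increments=[[-11,-26,0,0],[-16,-37,0,0],[-16,-37,0,0],[-16,-37,0,0],[-16,-37,0,0]])

```text
t: 28.65
position: [0.5602, -0.2373, 0.1473]
ee_rot: [[-1.0, 0.0, -0.001], [0.0, 1.0, 0.001], [0.001, 0.001, -1.0]]
ft_force: [0.6, -0.0, -0.2]
gripper_width: 0.0262
grip_force: 29.7
```

play_rows(increments=[[-1,-1,15,0],[-1,-1,28,0],[-1,-1,39,0],[-1,-1,48,0],[-1,-1,55,0],[-1,-1,60,0],[-1,-1,62,0],[-1,-1,62,0]])

```text
t: 29.45
position: [0.5617, -0.2397, 0.0855]
ee_rot: [[-1.0, 0.001, -0.0], [0.001, 1.0, 0.0], [0.0, 0.0, -1.0]]
ft_force: [0.5, -0.0, 0.3]
gripper_width: 0.0263
grip_force: 29.7
```

play_rows(increments=[[0,0,0,0],[0,0,0,0]])

```text
t: 29.65
position: [0.562, -0.2399, 0.0862]
ee_rot: [[-1.0, 0.001, 0.001], [0.001, 1.0, -0.001], [-0.001, -0.001, -1.0]]
ft_force: [0.1, -0.5, 0.0]
gripper_width: 0.0261
grip_force: 29.7
```

play_rows(increments=[[0,0,1,0],[0,0,1.5,0],[0,0,1.5,0]])

```text
t: 29.95
position: [0.5619, -0.2398, 0.0845]
ee_rot: [[-1.0, 0.001, 0.0], [0.001, 1.0, -0.0], [-0.0, -0.0, -1.0]]
ft_force: [-0.9, -0.7, 0.9]
gripper_width: 0.0262
grip_force: 29.9
```

play_rows(increments=[[0,0,0,0],[0,0,0,0],[0,0,0,0],[0,0,-15,0],[0,0,-40,0],[0,0,-75,0],[0,0,-110,0],[0,0,-120,0]], claw=46)

```text
t: 30.75
position: [0.564, -0.2409, 0.2108]
ee_rot: [[-1.0, 0.001, 0.008], [0.001, 1.0, -0.005], [-0.008, -0.005, -1.0]]
ft_force: [1.2, -0.0, 0.7]
gripper_width: 0.0456
grip_force: 0.0
```

play_rows(increments=[[30,30,0,0],[60,60,0,0],[90,90,0,0],[110,130,0,0],[120,170,0,0],[120,200,0,0],[120,220,0,0],[120,220,0,0]])

```text
t: 31.55
position: [0.4415, -0.0176, 0.204]
ee_rot: [[-1.0, -0.002, 0.0], [-0.002, 1.0, 0.0], [-0.0, 0.0, -1.0]]
ft_force: [0.3, -1.0, -0.4]
gripper_width: 0.0461
grip_force: 0.0
```

```bash
python3 - <<'E'
from h import *
d=snap('top','t7'); c=snap('scene','s7'); print({k:env.get_obs()[k] for k in('t','position','ft_force','gripper_width')})
f=lambda i,x,y,r:cv2.resize(i['frame'][y-r:y+r,x-r:x+r],(260,260),interpolation=2)
cv2.imwrite('pics/v7.png',np.vstack([np.hstack([f(c,255,140,30),f(d,413,203,30),f(d,384,268,30)]),np.hstack([f(c,368,260,35),f(d,221,205,30),f(d,238,261,30)])])[:,:,::-1])
E
```

```text
{'t': 31.65, 'position': array([ 0.44179555, -0.01950215,  0.20403929]), 'ft_force': array([-0.36221159, -0.74042732, -0.65510202]), 'gripper_width': 0.04594311714327547}
```

View pics/v7.png

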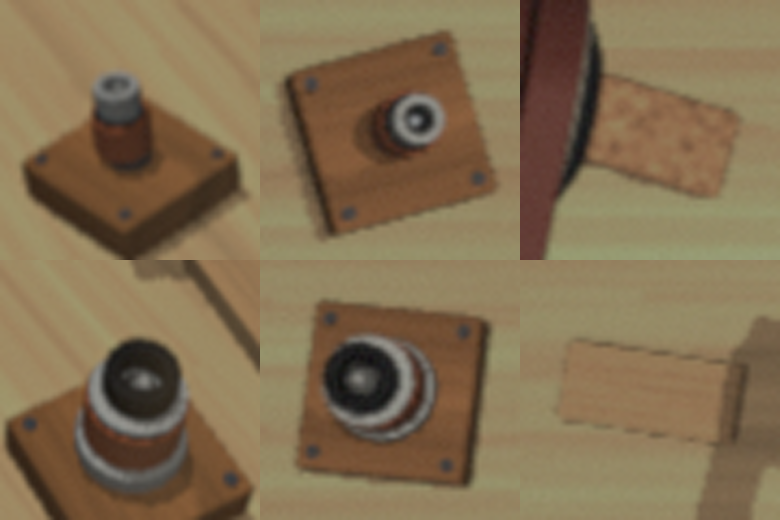

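Both stacks are fully seated and upright: the short arbor in tiles (120,120) and (415,120), the tall one in (135,415) and (375,385). The cork and offcut are unmoved. Hole clearances hold each part within 3.5 mm of its axis, so I'm handing in.

```bash
python3 -c "
from workcell import env
print(env.hand_in())"
```

```text
the job is handed in; nothing more can be done
None
```

Both arbors are made up and the job was handed in at about 32 s: flange, large drum and knob on the tall arbor, small drum and collar on the short one. The last pictures show every part seated and upright, and the cork block and offcut not moved; the hand-in returned no verdict.

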